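Load the pedalboard in reverse order

TASK

Move the four guitar pedals from their rests on the plywood tray onto the four black pads of the pedalboard in reverse order, because the signal runs the other way there: as seen from the robot, the pedal that is leftmost on the tray goes on the rightmost pad, and so on through the row. Set each down gently and upright, one to a pad, wholly on the pad and lengthwise along it (either end may face the robot). Do not tip any pedal over, and leave the glass slide standing where it is.

Things in the scene. Friction and masses are not known exactly. Their poses are not given: they have to be found in the camera images.
- pedal_red: Loose red mini guitar pedal: box 93 long (x) x 40 wide (y) x 36 high, about 220 g (varies); on top one black knob (total height 47) in the +x half, a steel foot switch near the -x end. Origin: centre of underside; z up. Starts upright on its rest, within 3 mm and 0.06 rad of it. Grip it from above by its flat sides, 40 apart.
- pedal_yellow: Loose yellow mini guitar pedal: box 93 long (x) x 40 wide (y) x 36 high, about 220 g (varies); on top two black knobs side by side (total height 47) in the +x half, a steel foot switch near the -x end. Origin: centre of underside; z up. Starts upright on its rest, within 3 mm and 0.06 rad of it. Grip it from above by its flat sides, 40 apart.
- pedal_green: Loose green mini guitar pedal: box 93 long (x) x 40 wide (y) x 36 high, about 220 g (varies); on top three black knobs in a triangle (total height 47) in the +x half, a steel foot switch near the -x end. Origin: centre of underside; z up. Starts upright on its rest, within 3 mm and 0.06 rad of it. Grip it from above by its flat sides, 40 apart.
- pedal_blue: Loose blue mini guitar pedal: box 93 long (x) x 40 wide (y) x 36 high, about 220 g (varies); on top two black knobs one behind the other (total height 47) in the +x half, a steel foot switch near the -x end. Origin: centre of underside; z up. Starts upright on its rest, within 3 mm and 0.06 rad of it. Grip it from above by its flat sides, 40 apart.
- rest_red: Pale red rest under the red pedal at the start: fixed plate 109 (x) x 56 (y) x 8 high on a plywood tray 150 x 300 x 12; its top is 20 above the table. Origin: centre of underside, 12 above the table; z up. The four rests lie in a row along their y axes, about 72 apart, in an order that changes.
- rest_yellow: Pale yellow rest under the yellow pedal at the start: fixed plate 109 (x) x 56 (y) x 8 high on a plywood tray 150 x 300 x 12; its top is 20 above the table. Origin: centre of underside, 12 above the table; z up. The four rests lie in a row along their y axes, about 72 apart, in an order that changes.
- rest_green: Pale green rest under the green pedal at the start: fixed plate 109 (x) x 56 (y) x 8 high on a plywood tray 150 x 300 x 12; its top is 20 above the table. Origin: centre of underside, 12 above the table; z up. The four rests lie in a row along their y axes, about 72 apart, in an order that changes.
- rest_blue: Pale blue rest under the blue pedal at the start: fixed plate 109 (x) x 56 (y) x 8 high on a plywood tray 150 x 300 x 12; its top is 20 above the table. Origin: centre of underside, 12 above the table; z up. The four rests lie in a row along their y axes, about 72 apart, in an order that changes.
- board: Fixed aluminium pedalboard 130 (x) x 300 (y), level top 30 above the table. Four black pads, each 109 (x) x 56 (y), flush with the top, centred at board x = 0, y = -108, -36, 36, 108. Origin: centre of underside, on the table; z up. It stands left or right of the tray; both have their y axis within 0.2 rad of world y (robot's left).
- slide: Loose amber glass guitar slide: tube 28 outside diameter, 65 high, 50 g, standing on end on the table between tray and board. Origin: centre of its lower end. Leave it alone.
Mind the look-alikes: they are no part of the job. Several things have the shape of the pedal_blue; the one meant has the colours described above.

How it is judged:
By the outcome, as a careful person would: the job done as asked, in the order asked, and still so for the second after the job is handed in, with the robot touching nothing.
It also fails if it takes over 96 s, if anything falls off the work surface, if the arm or the gripper's body presses on something with over 40 N, if the wrist force passes 120 N, or if a joint passes its speed limit or range.

ROBOT

A 7-joint arm with a two-finger parallel gripper is mounted at the origin on the work surface. World frame = base frame: x ahead of the robot, y to its left, z up, the work surface at z = 0. Lengths are in m, angles in rad, forces in N, time in s.
With the tool pointing down it reaches from about 0.4 to 0.85 m from the base axis. Payload 4.5 kg.
Tool frame: the origin (TCP) lies where the fingers leave the gripper's body, on its centre line; the fingertips stand 64 mm ahead of it and the grasp point (between the pads) lies 45 mm ahead of it; z points along the fingers, y is the line along which they close (so a half turn about z gives the same grasp; the last joint's range is limited). The gripper opens to 88 mm and grips with 3 to 60 N. Pads are 18 mm wide; open, the fingers measure 123 mm over their backs; the gripper's body (75 mm by 187 mm) begins 45 mm behind the grasp point.
Start: joints at [1.158, 0.689, -0.195, 1.565, 0.157, 0.902, -0.215], TCP at [0.27, -0.564, 0.303] pointing down, gripper open.
Joint ranges: [-3.01, 3.01], [-0.46, 2.08], [-1.47, 1.51], [0.13, 2.56], [-1, 4.14], [0.04, 2.09], [-2.66, 2.66]. Speed limits (rad/s): [2.57, 2.57, 3.14, 3.14, 3.14, 3.14, 3.14].

INTERFACE

Orientations are given as a unit quaternion [x, y, z, w].
In Python, from plant import r gives the robot as it stands.
- The arm moves only by the tool play_rows, never from a script. Its arguments are lists of equal length, an entry for each row: "translation": the shift along the tool's x, y, z in m, a list of three; "delta_rot": the turn, a rotation vector about the tool's x, y, z in degrees, a list of three; "grip": the opening, from -1 (shut) to 1 (fully open). In form: {"translation": [[x, y, z], ...], "delta_rot": [[rx, ry, rz], ...], "grip": [grip, ...]}. A call has 1 to 20 rows; each row shifts and turns the commanded pose from where the row before left it, along the tool's axes as they then stand; what a row does not reach is not made up. A row lasts 1/8 s, in which the tool goes at most 62.5 mm and 10.7 degrees, less where a joint would pass 70% of its speed; a pose out of reach is approached as far as the arm can. A call with a gripper value outside its range is refused whole. The fingers move at their own pace and stop on an object; "squeeze" is the grip in N (left out, the last holds). Time passes only in rows, so rows that do not move let the fingers close. It gives the time, the measured TCP pose, the force, the opening and the grip force at its end, in the units of the state.
- r.get_state(): the state, without advancing time (a new reading comes with each control period).
- r.snapshot(name): name is "side" or "top" or "wrist"; returns the picture (384x512x3 uint8, blue, green, red); there is no depth.
- r.get_calibration(name): a dict with "intrinsics" (3x3 intrinsics, pixels), "eye" and "rotation" of the camera in the world. Camera axes: x right, y up, looking along -z (the intrinsics and any distortion apply to the point x, -y, -z); pixel columns grow to the right and rows downward; lengths in m; the calibration is good to about 2 mm. A picture is of the moment at which its call begins: read the wrist's pose just before it. get_calibration takes no time and is no camera call; for the wrist camera it gives the pose at the moment of the call.
- r.finish_job(): hands the job in; it is judged then, once.
Trained networks look in the newest picture that a camera, given by its name, has taken for a name from the list of things; names that differ only in an ending like _2 or _b are one class to them, and where a whole thing is asked for, a point or a joint stands for the part that bears it (a point fixed in the world has none). Each returns a list of dicts, best first, with "confidence" (0 to 1); they miss things now and then, are a little off and sometimes report something else, mostly with a low value. They report only what shows in the picture. A call takes as long as a camera call. They do not tell look-alikes from the thing itself.
- r.look_for(camera, target): "point" ([x, y, z] in m, in world coordinates, good to about 4 mm: the middle of the surface that is visible of it).
- r.silhouettes(camera, target): "pixels" (384x512 bool, what is visible of it).
The state is a dict: "clock": time; "q": joint angles; "qd": joint speeds; "joint_torque": joint torques, N m; "tool_pos": TCP position; "eef_rot": TCP orientation; "contact_force": force on the tool from outside, world axes, zero at the start; "moment": the same for the moment, N m; "opening": opening from 0.0 (shut) to 1.0 (fully open); "finger_force": force on a finger pad.
Only numpy, scipy, OpenCV 4.12 (cv2) and the standard library are available. Lean on these libraries where they do the work, as an engineer would, in place of code of your own. Each camera call takes 0.05 s, during which the arm holds its last target. There are 200 camera calls.

## Working session

There is one attempt and no reset: what is moved stays moved. The work goes in short steps, Python scripts to look and compute and a tool call to move; the robot and the scene stay as the last step left them, time stands still between calls to the robot, and variables do not carry over. Pictures are saved under pics/ and viewed, at most 14 in all, crops included, and the job is handed in when it is done.

Besides the shell and the picture viewer there is one more tool, called as name(argument=value, ...), one argument or row to a line, values as JSON. play_rows: Moves the arm, as the interface text tells. Its arguments: {"type":"object","properties":{"translation":{"type":"array","items":{"type":"array","items":{"type":"number"}}},"delta_rot":{"type":"array","items":{"type":"array","items":{"type":"number"}}},"grip":{"type":"array","items":{"type":"number"}},"squeeze":{"type":"number"}},"required":["translation","delta_rot","grip"]}

```bash
ls; mkdir -p pics
python3 - <<'E'
from plant import r
import cv2,numpy as np
s=r.get_state();print(s)
for c in("top","side"):
    cv2.imwrite(f"pics/{c}0.png",r.snapshot(c))
    k=r.get_calibration(c);print(c,k)
    for n in("pedal_red","pedal_yellow","pedal_green","pedal_blue","rest_red","rest_yellow","rest_green","rest_blue","board","slide"):
        print(n,[(np.round(d["point"],3).tolist(),round(d["confidence"],2)) for d in r.look_for(c,n)])
E
```

```text
pics
{'clock': 0.0, 'q': array([ 1.15779254,  0.68993099, -0.19451156,  1.56634034,  0.15731289,
        0.90250782, -0.21510341]), 'qd': array([ 0.00133216,  0.00123621,  0.00045684, -0.00231992,  0.00189453,
        0.00050299, -0.00046066]), 'joint_torque': array([-2.20872180e-04, -5.27551746e+01, -1.26656268e+00, -1.53425735e+01,
       -5.25402557e-02,  6.64131498e-03,  1.62667666e-04]), 'tool_pos': array([ 0.26978966, -0.56320111,  0.30194393]), 'eef_rot': array([ 9.75139418e-01,  2.21590414e-01, -2.70512886e-04, -8.55129133e-04]), 'contact_force': array([-0.27378682,  0.24766359, -1.01624291]), 'moment': array([-0.01258459, -0.01582354, -0.00122628]), 'finger_force': 0.0, 'opening': 0.9983533909611908}
top {'intrinsics': array([[349.57027607,   0.        , 259.91951874],
       [  0.        , 349.57027607, 191.32790659],
       [  0.        ,   0.        ,   1.        ]]), 'eye': array([ 0.44752848, -0.00615095,  0.8556147 ]), 'rotation': array([ 0.05617284, -0.0258516 , -0.69956398,  0.71188942])}
pedal_red [([0.583, 0.316, 0.057], 0.88)]
pedal_yellow [([0.57, 0.25, 0.062], 0
[... 663 characters left out ...]
), 'eye': array([0.31051556, 0.74980421, 0.75938972]), 'rotation': array([-0.05391281,  0.40269097,  0.90321188, -0.13835351])}
pedal_red [([0.54, 0.199, 0.018], 0.2)]
pedal_yellow [([0.567, 0.263, 0.055], 0.87)]
pedal_green [([0.55, 0.128, 0.055], 0.72)]
pedal_blue [([0.367, 0.352, 0.04], 0.96), ([0.669, -0.018, 0.031], 0.86), ([0.572, 0.192, 0.062], 0.85), ([0.389, 0.212, 0.036], 0.82)]
rest_red [([0.565, 0.342, 0.018], 0.73)]
rest_yellow [([0.547, 0.272, 0.019], 0.89)]
rest_green [([0.513, 0.131, 0.018], 0.75), ([0.569, 0.346, 0.017], 0.27)]
rest_blue [([0.539, 0.203, 0.019], 0.83)]
board [([0.513, -0.198, 0.031], 0.92)]
slide [([0.574, 0.006, 0.043], 0.63), ([0.516, 0.129, 0.019], 0.16)]
```

View pics/top0.png

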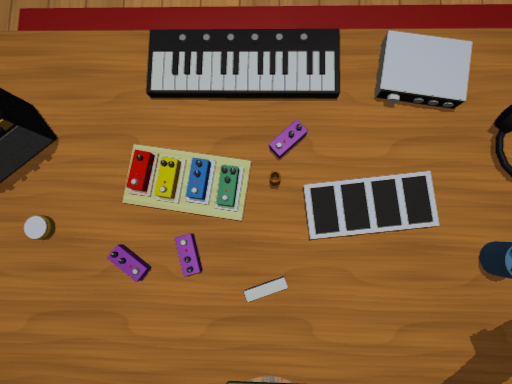

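View pics/side0.png

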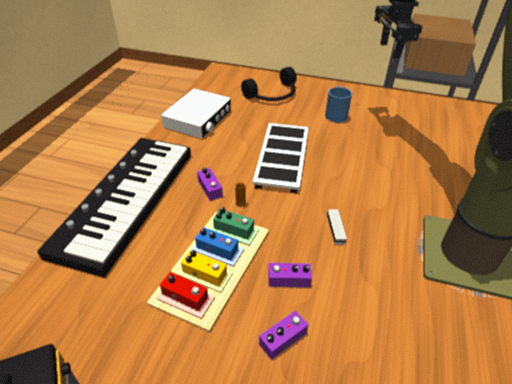

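The top view shows, from the left, red (141,171), yellow (167,178), blue (199,179) and green (228,186). The board is at about (370,205), the slide at (275,178), and there are three purple decoys. The side view agrees. So red goes on the rightmost pad, then yellow, then blue, and green goes on the leftmost pad.

```bash
cat > h.py <<'E'
from plant import r
import cv2,numpy as np
from scipy.optimize import least_squares
from scipy.spatial.transform import Rotation as R
def proj(k,P):
    p=R.from_quat(k["rotation"]).inv().apply(np.asarray(P)-k["eye"])*[1,-1,-1]
    q=p@k["intrinsics"].T
    return q[:,:2]/q[:,2:]
def box(v,d):
    x,y,a,z=v; c=np.array([[i,j,l] for i in(-.5,.5) for j in(-.5,.5) for l in(0,1)])*d
    return R.from_euler("z",a).apply(c)+[x,y,z]
def contour(cam,k,name,g):
    c=proj(k,[g])[0]; best=None
    for s in r.silhouettes(cam,name):
        m=s["pixels"].astype(np.uint8)
        if m.sum()<30: continue
        d=np.linalg.norm(np.argwhere(m).mean(0)[::-1]-c)
        if d<25 and(best is None or d<best[0]): best=(d,m)
    if best is None: return None
    cs=cv2.findContours(best[1],cv2.RETR_EXTERNAL,cv2.CHAIN_APPROX_NONE)[0]
    p=max(cs,key=cv2.contourArea)[:,0].astype(float)
    ok=(p>1).all(1)&(p<[510,382]).all(1)
    return p[ok]
def fit(obs,d,v0):
    def f(v):
        o=[]
        for k,p in obs:
            h=cv2.convexHull(proj(k,box(v,d)).astype(np.float32))
            o+=[cv2.pointPolygonTest(h,(float(a),float(b)),True)-.5 for a,b in p]
        return np.array(o)
    s=least_squares(f,v0,loss="cauchy",f_scale=.7,diff_step=1e-3,x_scale=[.01,.01,.1,.01])
    return s.x,np.median(abs(f(s.x)))
E
cat > m.py <<'E'
from h import *
import sys
G={"pedal_red":(.57,.32,.05),"pedal_yellow":(.565,.255,.05),"pedal_blue":(.565,.185,.05),"pedal_green":(.545,.115,.05),"board":(.51,-.22,.03)}
D=dict.fromkeys(G,np.array([.093,.040,.036]));D["board"]=np.array([.13,.3,.03])
cs={}
for c in("top","side"):
    r.snapshot(c);k=r.get_calibration(c)
    for n in G: cs[n,c]=(k,contour(c,k,n,G[n]))
for n in G:
    for C in(("top","side"),("top",),("side",)):
        obs=[cs[n,c] for c in C if cs[n,c][1] is not None]
        if obs:
            v,e=fit(obs,D[n],[G[n][0],G[n][1],-.1 if n!="board" else .1,.02]);print(n,C,np.round(v,4),round(e,2))
E
python3 m.py
```

```text
pedal_red ('top', 'side') [ 0.5876  0.3195 -0.1694  0.0219] 0.3
pedal_red ('top',) [ 0.5869  0.3176 -0.1725  0.0266] 0.27
pedal_red ('side',) [ 0.5925  0.3116 -0.1627  0.0086] 0.23
pedal_yellow ('top', 'side') [ 0.5712  0.2517 -0.1406  0.0222] 0.35
pedal_yellow ('top',) [ 0.5735  0.257  -0.1332  0.0062] 0.26
pedal_yellow ('side',) [ 0.5759  0.2425 -0.138   0.009 ] 0.22
pedal_blue ('top', 'side') [ 0.5704  0.1779 -0.1536  0.0201] 0.49
pedal_blue ('top',) [ 0.5719  0.1811 -0.1493  0.007 ] 0.29
pedal_blue ('side',) [ 0.5835  0.1471 -0.131  -0.0162] 0.49
pedal_green ('top', 'side') [ 0.5544  0.1064 -0.1209  0.0212] 0.5
pedal_green ('top',) [ 0.5583  0.1105 -0.1092 -0.0069] 0.26
pedal_green ('side',) [ 0.564   0.0777 -0.1121 -0.0108] 0.23
board ('top', 'side') [ 0.5175 -0.2305  0.1211 -0.0082] 0.44
board ('top',) [ 0.5181 -0.2321  0.1189 -0.0159] 0.31
board ('side',) [ 0.5206 -0.2505  0.1248 -0.0144] 0.34
```

```bash
cat > pads.py <<'E'
from h import *
import sys
def quads(cam,minA=150):
    im=r.snapshot(cam);k=r.get_calibration(cam)
    m=max((s for s in r.silhouettes(cam,"board")),key=lambda s:s["pixels"].sum())["pixels"]
    m=cv2.morphologyEx(m.astype(np.uint8),cv2.MORPH_CLOSE,np.ones((9,9)))
    d=((im.max(2)<70)&(m>0)).astype(np.uint8)
    return k,[c[:,0].astype(float) for c in cv2.findContours(d,cv2.RETR_EXTERNAL,cv2.CHAIN_APPROX_NONE)[0] if cv2.contourArea(c)>minA]
if __name__=="__main__":
    A=[quads(c) for c in sys.argv[1:]]
    for k,q in A: print([np.round(c.mean(0)).tolist() for c in q])
    def padbox(v,y):
        c=np.array([[i,j,0] for i in(-.0545,.0545) for j in(y-.028,y+.028)]);return R.from_euler("z",v[2]).apply(c)+[v[0],v[1],v[3]]
    def f(v):
        o=[]
        for k,q in A:
            H=[cv2.convexHull(proj(k,padbox(v,y)).astype(np.float32)) for y in(-.108,-.036,.036,.108)]
            for c in q:
                h=max(H,key=lambda h:cv2.pointPolygonTest(h,tuple(map(float,c.mean(0))),True))
                o+=[cv2.pointPolygonTest(h,(float(a),float(b)),True)-.5 for a,b in c]
        return np.array(o)
    s=least_squares(f,[.515,-.23,.12,.03],loss="cauchy",f_scale=.7,diff_step=1e-3,x_scale=[.01,.01,.1,.01])
    v=s.x;print(np.round(v,4),np.median(abs(f(v))))
    for y in(-.108,-.036,.036,.108): print(y,np.round(np.array([v[0],v[1]])+y*np.array([-np.sin(v[2]),np.cos(v[2])]),4))
E
python3 pads.py top side; python3 pads.py top
```

```text
[[324.0, 209.0], [355.0, 206.0], [386.0, 203.0], [417.0, 199.0]]
[[278.0, 174.0], [281.0, 158.0], [284.0, 144.0], [287.0, 131.0]]
[ 0.5176 -0.2295  0.125   0.0272] 0.5071342646267671
-0.108 [ 0.5311 -0.3367]
-0.036 [ 0.5221 -0.2653]
0.036 [ 0.5131 -0.1938]
0.108 [ 0.5042 -0.1224]
[[324.0, 209.0], [355.0, 206.0], [386.0, 203.0], [417.0, 199.0]]
[ 0.518  -0.2311  0.1252  0.0213] 0.3556383589730132
-0.108 [ 0.5315 -0.3382]
-0.036 [ 0.5225 -0.2668]
0.036 [ 0.5135 -0.1954]
0.108 [ 0.5045 -0.1239]
```

```bash
cat > go.py <<'E'
from h import *
import sys
def go(x,y,z,psi):
    s=r.get_state();Rc=R.from_quat(s["eef_rot"])
    Rt=R.from_euler("z",psi)*R.from_euler("x",np.pi)
    rv=(Rc.inv()*Rt).as_rotvec(degrees=True)
    # shift in the axes after the turn, and before it
    d=np.array([x,y,z])-s["tool_pos"]
    print("t",round(s["clock"],2),"pos",np.round(s["tool_pos"],4),"open",round(s["opening"],3),"ff",round(s["finger_force"],1))
    print("turn",np.round(rv,2),"shift after turn mm",np.round(1000*Rt.inv().apply(d),1))
if __name__=="__main__": go(*map(float,sys.argv[1:5]))
E
python3 go.py .518 -.2305 .30 .125
```

```text
t 2.0 pos [ 0.2701 -0.5637  0.3027] open 1.002 ff 0.0
turn [ 0.   -0.   18.43] shift after turn mm [ 287.5 -299.6    2.7]
```

play_rows(
  translation=[
    [0,0,0],
    [0,0,0],
    [0,0,0],
    [20,-20,0],
    [30,-30,0],
    [30,-30,0],
    [30,-30,0],
    [30,-30,0],
    [30,-30,0],
    [30,-30,0],
    [30,-30,0],
    [30,-35,0],
    [28,-35,0],
    [0,0,0],
    [0,0,0],
  ],
  delta_rot=[
    [0,0,5],
    [0,0,8],
    [0,0,5.4],
    [0,0,0],
    [0,0,0],
    [0,0,0],
    [0,0,0],
    [0,0,0],
    [0,0,0],
    [0,0,0],
    [0,0,0],
    [0,0,0],
    [0,0,0],
    [0,0,0],
    [0,0,0],
  ],
  grip=[1,1,1,1,1,1,1,1,1,1,1,1,1,1,1],
)

```text
clock: 3.88
tool_pos: [0.6433, -0.0635, 0.3025]
eef_rot: [0.998, 0.063, -0.0, 0.001]
contact_force: [-0.4, -0.8, -0.4]
opening: 1.002
finger_force: 0.0
```

I sent the shifts in mm when the tool takes metres. Each row was clipped at the per-row limit, at a safe height, so nothing was touched. I'll use metres from here on.

```bash
python3 go.py .518 -.2305 .30 .125
```

```text
t 3.88 pos [ 0.6433 -0.0635  0.3025] open 1.002 ff 0.0
turn [0.05 0.05 0.05] shift after turn mm [-145.1  150.1    2.5]
```

play_rows(
  translation=[
    [-0.025,0.025,0],
    [-0.03,0.03,0],
    [-0.03,0.03,0],
    [-0.03,0.035,0.002],
    [-0.03,0.03,0],
    [0,0,0],
    [0,0,0],
  ],
  delta_rot=[
    [0,0,0],
    [0,0,0],
    [0,0,0],
    [0,0,0],
    [0,0,0],
    [0,0,0],
    [0,0,0],
  ],
  grip=[1,1,1,1,1,1,1],
)

```text
clock: 4.75
tool_pos: [0.5181, -0.2308, 0.301]
eef_rot: [0.998, 0.062, 0.0, 0.0]
contact_force: [0.1, 0.4, 0.0]
opening: 1.002
finger_force: 0.0
```

```bash
python3 go.py .518 -.2305 .30 .125; python3 pads.py wrist; python3 pads.py wrist top
python3 - <<'E'
from h import *
cv2.imwrite("pics/w1.png",r.snapshot("wrist"))
E
```

```text
t 4.75 pos [ 0.5181 -0.2308  0.301 ] open 1.002 ff 0.0
turn [ 0.   -0.03 -0.08] shift after turn mm [-0.1 -0.3  1. ]
[[346.0, 163.0], [284.0, 163.0], [221.0, 163.0], [158.0, 163.0]]
[ 0.5162 -0.2286  0.1243  0.0224] 1.0994604764228766
-0.108 [ 0.5296 -0.3358]
-0.036 [ 0.5206 -0.2643]
0.036 [ 0.5117 -0.1929]
0.108 [ 0.5028 -0.1214]
[[348.0, 164.0], [285.0, 164.0], [222.0, 164.0], [160.0, 164.0]]
[[389.0, 219.0], [419.0, 215.0], [324.0, 209.0], [355.0, 207.0]]
[ 0.5173 -0.2295  0.1276  0.0225] 1.0213172105405606
-0.108 [ 0.531  -0.3366]
-0.036 [ 0.5218 -0.2652]
0.036 [ 0.5127 -0.1938]
0.108 [ 0.5035 -0.1224]
```

View pics/w1.png

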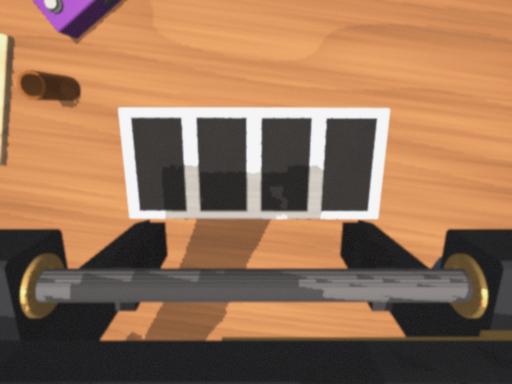

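The wrist view shows four pads centred at about columns 158, 221, 284 and 346, row 163. The board pose agrees with the overhead fit to about 2 mm. Next I'll look at the tray.

```bash
python3 go.py .571 .213 .30 -.15
```

```text
t 5.1 pos [ 0.5189 -0.2294  0.3007] open 1.0 ff 0.0
turn [-1.000e-02 -1.000e-02  1.587e+01] shift after turn mm [ -14.6 -445.2    0.7]
```

play_rows(
  translation=[
    [0,0,0],
    [0,0,0],
    [0,-0.03,0],
    [-0.002,-0.05,0],
    [-0.002,-0.05,0],
    [-0.002,-0.05,0],
    [-0.002,-0.05,0],
    [-0.002,-0.05,0],
    [-0.002,-0.05,0],
    [-0.002,-0.05,0],
    [-0.002,-0.04,0],
    [0,-0.025,0],
    [0,0,0],
    [0,0,0],
  ],
  delta_rot=[
    [0,0,7.9],
    [0,0,7.9],
    [0,0,0],
    [0,0,0],
    [0,0,0],
    [0,0,0],
    [0,0,0],
    [0,0,0],
    [0,0,0],
    [0,0,0],
    [0,0,0],
    [0,0,0],
    [0,0,0],
    [0,0,0],
  ],
  grip=[1,1,1,1,1,1,1,1,1,1,1,1,1,1],
)

```text
clock: 6.85
tool_pos: [0.5694, 0.2098, 0.3006]
eef_rot: [0.997, -0.076, -0.0, 0.001]
contact_force: [0.2, -0.1, -0.2]
opening: 0.998
finger_force: 0.0
```

```bash
cat > m2.py <<'E'
from h import *
G={"pedal_red":(.587,.319,.05),"pedal_yellow":(.571,.253,.05),"pedal_blue":(.57,.178,.05),"pedal_green":(.554,.107,.05)}
d=np.array([.093,.040,.036]);cs={}
for c in("wrist","side"):
    k=r.get_calibration(c);im=r.snapshot(c)
    if c=="wrist": cv2.imwrite("pics/w2.png",im)
    for n in G: cs[n,c]=(k,contour(c,k,n,G[n]))
for n in G:
    for C in(("wrist","side"),("wrist",)):
        obs=[cs[n,c] for c in C if cs[n,c][1] is not None]
        if obs:
            v,e=fit(obs,d,[G[n][0],G[n][1],-.15,.02]);print(n,len(obs),C,np.round(v,4),round(e,2))
E
python3 m2.py; python3 go.py .571 .213 .30 -.15
```

```text
pedal_red 2 ('wrist', 'side') [ 0.5904  0.3186 -0.1714  0.0193] 0.44
pedal_red 1 ('wrist',) [ 0.5901  0.3204 -0.1696  0.0146] 0.27
pedal_yellow 2 ('wrist', 'side') [ 0.5733  0.2511 -0.1444  0.0191] 0.37
pedal_yellow 1 ('wrist',) [ 0.573   0.2518 -0.1441  0.0149] 0.27
pedal_blue 2 ('wrist', 'side') [ 0.5721  0.1774 -0.1321  0.0191] 0.32
pedal_blue 1 ('wrist',) [ 0.5716  0.1772 -0.1352  0.0158] 0.23
pedal_green 1 ('wrist', 'side') [ 0.5624  0.0839 -0.1259 -0.0038] 0.31
t 7.35 pos [0.5692 0.2121 0.3007] open 0.997 ff 0.0
turn [ 0.   -0.   -0.02] shift after turn mm [ 1.6 -1.1  0.7]
```

View pics/w2.png

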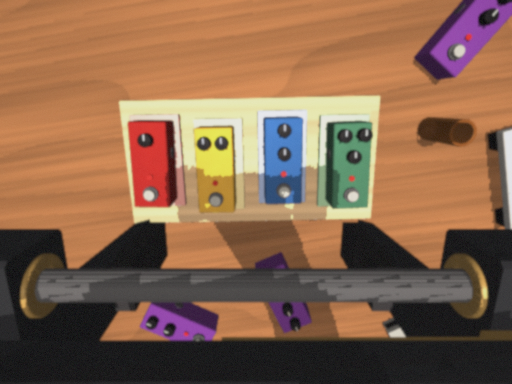

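The wrist view shows, from the left, red (152,163), yellow (215,168), blue (284,160) and green (349,164). The fits agree to 2–3 mm and the underside height comes out at about 20 mm. Red is first.

```bash
python3 go.py .589 .319 .090 -.17
```

```text
t 7.35 pos [0.5692 0.2121 0.3007] open 0.997 ff 0.0
turn [ 0.   -0.    1.13] shift after turn mm [   1.4 -108.7  210.7]
```

play_rows(
  translation=[
    [0,0,0],
    [0,-0.03,0.02],
    [0,-0.04,0.04],
    [0.001,-0.038,0.04],
    [0,0,0.03],
    [0,0,0],
    [0,0,0],
  ],
  delta_rot=[
    [0,0,1.1],
    [0,0,0],
    [0,0,0],
    [0,0,0],
    [0,0,0],
    [0,0,0],
    [0,0,0],
  ],
  grip=[0.18,0.18,0.18,0.18,0.18,0.18,0.18],
)

```text
clock: 8.22
tool_pos: [0.5894, 0.3181, 0.172]
eef_rot: [0.996, -0.085, 0.001, -0.0]
contact_force: [0.2, 0.6, -0.6]
opening: 0.589
finger_force: 0.0
```

```bash
python3 go.py .589 .319 .090 -.17
```

```text
t 8.22 pos [0.5894 0.3181 0.172 ] open 0.589 ff 0.0
turn [-0.03 -0.11 -0.03] shift after turn mm [-0.5 -0.8 82. ]
```

play_rows(
  translation=[
    [0,-0.001,0.025],
    [0,0,0.03],
    [0,0,0.02],
    [0,0,0.007],
    [0,0,0],
    [0,0,0],
    [0,0,0],
    [0,0,0],
    [0,0,0],
  ],
  delta_rot=[
    [0,0,0],
    [0,0,0],
    [0,0,0],
    [0,0,0],
    [0,0,0],
    [0,0,0],
    [0,0,0],
    [0,0,0],
    [0,0,0],
  ],
  grip=[0.18,0.18,0.18,0.18,0.18,-0.5,-0.5,-0.5,-0.5],
  squeeze=20,
)

```text
clock: 9.35
tool_pos: [0.5892, 0.3195, 0.0898]
eef_rot: [0.996, -0.085, 0.001, -0.0]
contact_force: [-0.2, -1.4, 6.3]
opening: 0.448
finger_force: 20.0
```

play_rows(
  translation=[
    [0,0,-0.01],
    [0,0,-0.03],
    [0,0,-0.04],
    [0,0,-0.03],
    [0,0,0],
  ],
  delta_rot=[
    [0,0,0],
    [0,0,0],
    [0,0,0],
    [0,0,0],
    [0,0,0],
  ],
  grip=[-0.5,-0.5,-0.5,-0.5,-0.5],
)

```text
clock: 9.98
tool_pos: [0.5897, 0.3204, 0.2011]
eef_rot: [0.996, -0.084, 0.002, -0.002]
contact_force: [0.1, 0.2, -4.0]
opening: 0.452
finger_force: 20.0
```

```bash
python3 go.py .5308 -.3372 .20 .125
```

```text
t 9.97 pos [0.5897 0.3204 0.2011] open 0.452 ff 20.0
turn [ -0.16  -0.25 -16.85] shift after turn mm [-140.4  645.1    1.1]
```

play_rows(
  translation=[
    [0,0,0],
    [0,0,0],
    [0,0,0],
    [-0.005,0.02,0],
    [-0.01,0.045,0],
    [-0.011,0.05,0],
    [-0.011,0.05,0],
    [-0.011,0.05,0],
    [-0.011,0.05,0],
    [-0.011,0.05,0],
    [-0.011,0.05,0],
    [-0.011,0.05,0],
    [-0.011,0.05,0],
    [-0.011,0.05,0],
    [-0.011,0.05,0],
    [-0.011,0.045,0],
    [-0.005,0.035,0],
    [0,0,0],
    [0,0,0],
  ],
  delta_rot=[
    [0,0,-4],
    [0,0,-7],
    [0,0,-5.8],
    [0,0,0],
    [0,0,0],
    [0,0,0],
    [0,0,0],
    [0,0,0],
    [0,0,0],
    [0,0,0],
    [0,0,0],
    [0,0,0],
    [0,0,0],
    [0,0,0],
    [0,0,0],
    [0,0,0],
    [0,0,0],
    [0,0,0],
    [0,0,0],
  ],
  grip=[-0.5,-0.5,-0.5,-0.5,-0.5,-0.5,-0.5,-0.5,-0.5,-0.5,-0.5,-0.5,-0.5,-0.5,-0.5,-0.5,-0.5,-0.5,-0.5],
)

```text
clock: 12.35
tool_pos: [0.528, -0.3364, 0.1973]
eef_rot: [0.998, 0.062, -0.001, -0.001]
contact_force: [-0.3, -0.0, -2.1]
opening: 0.448
finger_force: 20.0
```

```bash
python3 go.py .5308 -.3372 .102 .125
```

```text
t 12.35 pos [ 0.528  -0.3364  0.1973] open 0.448 ff 20.0
turn [-0.17  0.09 -0.01] shift after turn mm [ 2.7  1.2 95.3]
```

play_rows(
  translation=[
    [0.003,0.001,0.02],
    [0,0,0.03],
    [0,0,0.025],
    [0,0,0.012],
    [0,0,0.005],
    [0,0,0],
    [0,0,0.002],
    [0,0,0.001],
    [0,0,0],
  ],
  delta_rot=[
    [0,0,0],
    [0,0,0],
    [0,0,0],
    [0,0,0],
    [0,0,0],
    [0,0,0],
    [0,0,0],
    [0,0,0],
    [0,0,0],
  ],
  grip=[-0.5,-0.5,-0.5,-0.5,-0.5,-0.5,-0.5,-0.5,-0.5],
)

```text
clock: 13.48
tool_pos: [0.5315, -0.3386, 0.104]
eef_rot: [0.998, 0.062, 0.0, 0.0]
contact_force: [-0.7, -0.1, -2.7]
opening: 0.453
finger_force: 20.0
```

```bash
python3 go.py .5308 -.3372 .099 .125; python3 -c "
from plant import r
print(r.get_state()['contact_force'])"
```

```text
t 13.47 pos [ 0.5315 -0.3386  0.104 ] open 0.453 ff 20.0
turn [ 0.02 -0.02 -0.06] shift after turn mm [-0.6 -1.5  5. ]
[-0.67953253 -0.052263   -2.70383195]
```

play_rows(
  translation=[
    [0,-0.001,0.001],
    [0,0,0.001],
    [0,0,0.001],
    [0,0,0.001],
    [0,0,0],
  ],
  delta_rot=[
    [0,0,0],
    [0,0,0],
    [0,0,0],
    [0,0,0],
    [0,0,0],
  ],
  grip=[-0.5,-0.5,-0.5,-0.5,-0.5],
)

```text
clock: 14.1
tool_pos: [0.5313, -0.3375, 0.0998]
eef_rot: [0.998, 0.062, 0.0, 0.0]
contact_force: [-0.0, 1.4, -2.0]
opening: 0.451
finger_force: 20.0
```

play_rows(
  translation=[
    [0,0,0.001],
    [0,0,0],
  ],
  delta_rot=[
    [0,0,0],
    [0,0,0],
  ],
  grip=[-0.5,-0.5],
)

```text
clock: 14.35
tool_pos: [0.5313, -0.3375, 0.0998]
eef_rot: [0.998, 0.062, 0.0, 0.0]
contact_force: [-2.7, 2.0, 6.3]
opening: 0.453
finger_force: 20.0
```

play_rows(
  translation=[
    [0,0,0],
    [0,0,0],
    [0,0,0],
    [0,0,-0.02],
    [0,0,-0.04],
    [0,0,-0.04],
    [0,0,0],
  ],
  delta_rot=[
    [0,0,0],
    [0,0,0],
    [0,0,0],
    [0,0,0],
    [0,0,0],
    [0,0,0],
    [0,0,0],
  ],
  grip=[0.18,0.18,0.18,0.18,0.18,0.18,0.18],
)

```text
clock: 15.22
tool_pos: [0.5334, -0.3387, 0.2034]
eef_rot: [0.998, 0.062, 0.004, 0.002]
contact_force: [0.4, 0.4, -0.5]
opening: 0.586
finger_force: 0.0
```

```bash
python3 go.py .572 .2515 .19 -.142
python3 - <<'E'
from h import *
k=r.get_calibration("top");im=r.snapshot("top");cv2.imwrite("pics/t1.png",cv2.resize(im[100:260,100:460],None,fx=2,fy=2))
E
```

```text
t 15.22 pos [ 0.5334 -0.3387  0.2034] open 0.586 ff 0.0
turn [ 0.23 -0.43 15.21] shift after turn mm [ -45.3 -589.7   13.4]
```

View pics/t1.png

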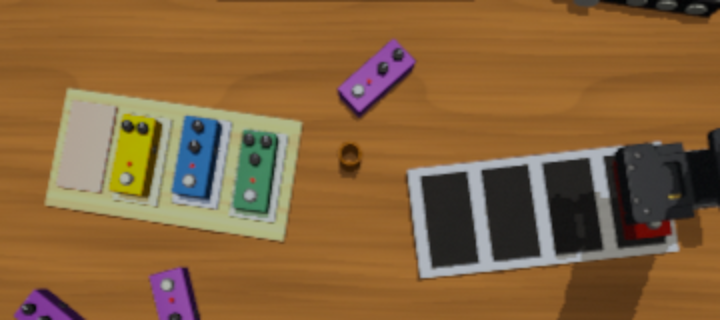

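The overhead crop shows red on the rightmost pad, partly hidden by the gripper at about (650,190). The other three pedals have not moved. Yellow is next.

play_rows(
  translation=[
    [0,0,0],
    [0,0,0],
    [-0.003,-0.03,0],
    [-0.004,-0.05,0],
    [-0.004,-0.05,0],
    [-0.004,-0.05,0],
    [-0.004,-0.05,0],
    [-0.004,-0.05,0],
    [-0.004,-0.05,0],
    [-0.004,-0.05,0],
    [-0.004,-0.05,0],
    [-0.004,-0.05,0],
    [-0.004,-0.05,0.003],
    [-0.002,-0.04,0.005],
    [0,-0.02,0.005],
    [0,0,0],
    [0,0,0],
  ],
  delta_rot=[
    [0,0,7.6],
    [0,0,7.6],
    [0,0,0],
    [0,0,0],
    [0,0,0],
    [0,0,0],
    [0,0,0],
    [0,0,0],
    [0,0,0],
    [0,0,0],
    [0,0,0],
    [0,0,0],
    [0,0,0],
    [0,0,0],
    [0,0,0],
    [0,0,0],
    [0,0,0],
  ],
  grip=[0.18,0.18,0.18,0.18,0.18,0.18,0.18,0.18,0.18,0.18,0.18,0.18,0.18,0.18,0.18,0.18,0.18],
)

```text
clock: 17.4
tool_pos: [0.5702, 0.25, 0.1856]
eef_rot: [0.997, -0.072, -0.0, 0.001]
contact_force: [-0.9, -0.4, -0.3]
opening: 0.589
finger_force: 0.0
```

```bash
python3 go.py .572 .2515 .09 -.142
```

```text
t 17.4 pos [0.5702 0.25   0.1856] open 0.589 ff 0.0
turn [ 0.15  0.01 -0.13] shift after turn mm [ 1.6 -1.7 95.6]
```

play_rows(
  translation=[
    [0.002,-0.002,0.02],
    [0,0,0.035],
    [0,0,0.025],
    [0,0,0.015],
    [0,0,0],
    [0,0,0],
    [0,0,0],
    [0,0,0],
    [0,0,0],
    [0,0,-0.01],
    [0,0,-0.03],
    [0,0,-0.04],
    [0,0,-0.03],
    [0,0,0],
  ],
  delta_rot=[
    [0,0,0],
    [0,0,0],
    [0,0,0],
    [0,0,0],
    [0,0,0],
    [0,0,0],
    [0,0,0],
    [0,0,0],
    [0,0,0],
    [0,0,0],
    [0,0,0],
    [0,0,0],
    [0,0,0],
    [0,0,0],
  ],
  grip=[0.18,0.18,0.18,0.18,0.18,-0.5,-0.5,-0.5,-0.5,-0.5,-0.5,-0.5,-0.5,-0.5],
)

```text
clock: 19.15
tool_pos: [0.5734, 0.2555, 0.2032]
eef_rot: [0.998, -0.071, 0.002, -0.001]
contact_force: [0.0, 0.4, -1.9]
opening: 0.452
finger_force: 20.0
```

```bash
python3 go.py .5218 -.2657 .20 .125
```

```text
t 19.15 pos [0.5734 0.2555 0.2032] open 0.452 ff 20.0
turn [ -0.15  -0.27 -15.25] shift after turn mm [-116.2  510.7    3.2]
```

play_rows(
  translation=[
    [0,0,0],
    [0,0,0],
    [0,0,0],
    [-0.005,0.02,0],
    [-0.011,0.045,0],
    [-0.011,0.05,0],
    [-0.011,0.05,0],
    [-0.011,0.05,0],
    [-0.011,0.05,0],
    [-0.011,0.05,0],
    [-0.011,0.05,0],
    [-0.011,0.05,0],
    [-0.011,0.045,0],
    [-0.008,0.03,0],
    [-0.004,0.021,0],
    [0,0,0],
    [0,0,0],
  ],
  delta_rot=[
    [0,0,-4],
    [0,0,-7],
    [0,0,-4.2],
    [0,0,0],
    [0,0,0],
    [0,0,0],
    [0,0,0],
    [0,0,0],
    [0,0,0],
    [0,0,0],
    [0,0,0],
    [0,0,0],
    [0,0,0],
    [0,0,0],
    [0,0,0],
    [0,0,0],
    [0,0,0],
  ],
  grip=[-0.5,-0.5,-0.5,-0.5,-0.5,-0.5,-0.5,-0.5,-0.5,-0.5,-0.5,-0.5,-0.5,-0.5,-0.5,-0.5,-0.5],
)

```text
clock: 21.28
tool_pos: [0.5196, -0.2657, 0.2003]
eef_rot: [0.998, 0.062, -0.001, -0.001]
contact_force: [-0.6, -0.1, -2.4]
opening: 0.455
finger_force: 20.0
```

```bash
python3 go.py .5218 -.2657 .10 .125
```

```text
t 21.27 pos [ 0.5196 -0.2657  0.2003] open 0.455 ff 20.0
turn [-0.08  0.05 -0.06] shift after turn mm [  2.2   0.3 100.3]
```

play_rows(
  translation=[
    [0.002,0,0.02],
    [0,0,0.035],
    [0,0,0.025],
    [0,0,0.012],
    [0,0,0.005],
    [0,0,0],
    [0,0,0.001],
    [0,0,0.001],
    [0,0,0],
  ],
  delta_rot=[
    [0,0,0],
    [0,0,0],
    [0,0,0],
    [0,0,0],
    [0,0,0],
    [0,0,0],
    [0,0,0],
    [0,0,0],
    [0,0,0],
  ],
  grip=[-0.5,-0.5,-0.5,-0.5,-0.5,-0.5,-0.5,-0.5,-0.5],
)

```text
clock: 22.4
tool_pos: [0.5223, -0.2667, 0.102]
eef_rot: [0.998, 0.062, 0.0, 0.0]
contact_force: [0.6, 0.2, -0.8]
opening: 0.452
finger_force: 20.0
```

play_rows(
  translation=[
    [0,0,0.001],
    [0,0,0.001],
    [0,0,0],
  ],
  delta_rot=[
    [0,0,0],
    [0,0,0],
    [0,0,0],
  ],
  grip=[-0.5,-0.5,-0.5],
)

```text
clock: 22.78
tool_pos: [0.5223, -0.2667, 0.1015]
eef_rot: [0.998, 0.062, 0.0, 0.0]
contact_force: [-2.4, 1.8, 12.3]
opening: 0.451
finger_force: 20.0
```

Contact at 12 N, so I release, lift and go to blue.

play_rows(
  translation=[
    [0,0,0],
    [0,0,0],
    [0,0,0],
    [0,0,-0.02],
    [0,0,-0.04],
    [0,0,-0.04],
    [0,0,0],
  ],
  delta_rot=[
    [0,0,0],
    [0,0,0],
    [0,0,0],
    [0,0,0],
    [0,0,0],
    [0,0,0],
    [0,0,0],
  ],
  grip=[0.18,0.18,0.18,0.18,0.18,0.18,0.18],
)

```text
clock: 23.65
tool_pos: [0.5241, -0.2675, 0.204]
eef_rot: [0.998, 0.062, 0.004, 0.002]
contact_force: [-0.2, 0.7, 0.5]
opening: 0.586
finger_force: 0.0
```

```bash
python3 go.py .571 .1775 .19 -.142
```

```text
t 23.65 pos [ 0.5241 -0.2675  0.204 ] open 0.586 ff 0.0
turn [ 0.18 -0.42 15.21] shift after turn mm [ -16.6 -447.1   14. ]
```

play_rows(
  translation=[
    [0,0,0],
    [0,0,0],
    [0,-0.03,0],
    [-0.001,-0.05,0],
    [-0.002,-0.05,0],
    [-0.002,-0.05,0],
    [-0.002,-0.05,0],
    [-0.002,-0.05,0],
    [-0.002,-0.05,0],
    [-0.002,-0.05,0],
    [-0.002,-0.037,0.004],
    [-0.002,-0.03,0.004],
    [0,0,0],
    [0,0,0],
  ],
  delta_rot=[
    [0,0,7.6],
    [0,0,7.6],
    [0,0,0],
    [0,0,0],
    [0,0,0],
    [0,0,0],
    [0,0,0],
    [0,0,0],
    [0,0,0],
    [0,0,0],
    [0,0,0],
    [0,0,0],
    [0,0,0],
    [0,0,0],
  ],
  grip=[0.18,0.18,0.18,0.18,0.18,0.18,0.18,0.18,0.18,0.18,0.18,0.18,0.18,0.18],
)

```text
clock: 25.4
tool_pos: [0.5682, 0.1767, 0.1916]
eef_rot: [0.997, -0.071, -0.0, 0.001]
contact_force: [-0.4, -0.6, -0.0]
opening: 0.593
finger_force: 0.0
```

```bash
python3 go.py .571 .1775 .09 -.142
```

```text
t 25.4 pos [0.5682 0.1767 0.1916] open 0.593 ff 0.0
turn [ 0.1   0.02 -0.04] shift after turn mm [  2.7  -1.2 101.6]
```

play_rows(
  translation=[
    [0.002,-0.001,0.02],
    [0,0,0.035],
    [0,0,0.03],
    [0,0,0.017],
    [0,0,0],
    [0,0,0],
    [0,0,0],
    [0,0,0],
    [0,0,0],
    [0,0,-0.01],
    [0,0,-0.03],
    [0,0,-0.04],
    [0,0,-0.03],
    [0,0,0],
  ],
  delta_rot=[
    [0,0,0],
    [0,0,0],
    [0,0,0],
    [0,0,0],
    [0,0,0],
    [0,0,0],
    [0,0,0],
    [0,0,0],
    [0,0,0],
    [0,0,0],
    [0,0,0],
    [0,0,0],
    [0,0,0],
    [0,0,0],
  ],
  grip=[0.18,0.18,0.18,0.18,0.18,-0.5,-0.5,-0.5,-0.5,-0.5,-0.5,-0.5,-0.5,-0.5],
)

```text
clock: 27.15
tool_pos: [0.5716, 0.1797, 0.202]
eef_rot: [0.998, -0.07, 0.002, -0.001]
contact_force: [0.2, 0.5, -3.2]
opening: 0.454
finger_force: 20.0
```

```bash
python3 go.py .5128 -.1943 .20 .125
```

```text
t 27.15 pos [0.5716 0.1797 0.202 ] open 0.454 ff 20.0
turn [ -0.11  -0.26 -15.25] shift after turn mm [-105.   363.8    2. ]
```

play_rows(
  translation=[
    [0,0,0],
    [0,0,0],
    [0,0,0],
    [-0.006,0.02,0],
    [-0.013,0.045,0],
    [-0.014,0.05,0],
    [-0.014,0.05,0],
    [-0.014,0.05,0],
    [-0.014,0.05,0],
    [-0.013,0.045,0],
    [-0.01,0.034,0],
    [-0.006,0.02,0],
    [0,0,0],
    [0,0,0],
  ],
  delta_rot=[
    [0,0,-4],
    [0,0,-7],
    [0,0,-4.2],
    [0,0,0],
    [0,0,0],
    [0,0,0],
    [0,0,0],
    [0,0,0],
    [0,0,0],
    [0,0,0],
    [0,0,0],
    [0,0,0],
    [0,0,0],
    [0,0,0],
  ],
  grip=[-0.5,-0.5,-0.5,-0.5,-0.5,-0.5,-0.5,-0.5,-0.5,-0.5,-0.5,-0.5,-0.5,-0.5],
)

```text
clock: 28.9
tool_pos: [0.5118, -0.194, 0.1993]
eef_rot: [0.998, 0.062, -0.0, -0.001]
contact_force: [1.1, 0.3, -2.7]
opening: 0.452
finger_force: 20.0
```

```bash
python3 go.py .5128 -.1943 .10 .125
```

```text
t 28.9 pos [ 0.5118 -0.194   0.1993] open 0.452 ff 20.0
turn [-0.07  0.04 -0.05] shift after turn mm [ 0.9  0.4 99.3]
```

play_rows(
  translation=[
    [0.001,0,0.02],
    [0,0,0.035],
    [0,0,0.025],
    [0,0,0.012],
    [0,0,0.004],
    [0,0,0],
    [0,0,0.001],
    [0,0,0],
  ],
  delta_rot=[
    [0,0,0],
    [0,0,0],
    [0,0,0],
    [0,0,0],
    [0,0,0],
    [0,0,0],
    [0,0,0],
    [0,0,0],
  ],
  grip=[-0.5,-0.5,-0.5,-0.5,-0.5,-0.5,-0.5,-0.5],
)

```text
clock: 29.9
tool_pos: [0.5136, -0.195, 0.1033]
eef_rot: [0.998, 0.062, 0.001, 0.0]
contact_force: [0.1, -0.9, -2.1]
opening: 0.451
finger_force: 20.0
```

play_rows(
  translation=[
    [0,0,0.001],
    [0,0,0.001],
    [0,0,0.001],
    [0,0,0],
  ],
  delta_rot=[
    [0,0,0],
    [0,0,0],
    [0,0,0],
    [0,0,0],
  ],
  grip=[-0.5,-0.5,-0.5,-0.5],
)

```text
clock: 30.4
tool_pos: [0.5133, -0.1949, 0.1006]
eef_rot: [0.998, 0.062, 0.0, 0.0]
contact_force: [-1.7, 0.9, 6.6]
opening: 0.452
finger_force: 20.0
```

Contact.

play_rows(
  translation=[
    [0,0,0],
    [0,0,0],
    [0,0,0],
    [0,0,-0.02],
    [0,0,-0.04],
    [0,0,-0.04],
    [0,0,0],
  ],
  delta_rot=[
    [0,0,0],
    [0,0,0],
    [0,0,0],
    [0,0,0],
    [0,0,0],
    [0,0,0],
    [0,0,0],
  ],
  grip=[0.18,0.18,0.18,0.18,0.18,0.18,0.18],
)

```text
clock: 31.28
tool_pos: [0.5149, -0.1954, 0.2024]
eef_rot: [0.998, 0.062, 0.003, 0.001]
contact_force: [-0.4, 0.4, -0.6]
opening: 0.585
finger_force: 0.0
```

```bash
python3 go.py .556 .1065 .19 -.12
```

```text
t 31.27 pos [ 0.5149 -0.1954  0.2024] open 0.585 ff 0.0
turn [ 0.1  -0.34 13.96] shift after turn mm [   4.7 -304.7   12.4]
```

play_rows(
  translation=[
    [0,0,0],
    [0,0,0],
    [0,-0.03,0],
    [0.001,-0.05,0],
    [0.001,-0.05,0],
    [0.001,-0.05,0],
    [0.001,-0.05,0],
    [0.001,-0.045,0],
    [0,-0.03,0],
    [0,0,0],
    [0,0,0],
  ],
  delta_rot=[
    [0,0,7],
    [0,0,7],
    [0,0,0],
    [0,0,0],
    [0,0,0],
    [0,0,0],
    [0,0,0],
    [0,0,0],
    [0,0,0],
    [0,0,0],
    [0,0,0],
  ],
  grip=[0.18,0.18,0.18,0.18,0.18,0.18,0.18,0.18,0.18,0.18,0.18],
)

```text
clock: 32.65
tool_pos: [0.5544, 0.1058, 0.199]
eef_rot: [0.998, -0.061, -0.001, 0.001]
contact_force: [-0.3, -1.5, -0.2]
opening: 0.591
finger_force: 0.0
```

```bash
python3 go.py .556 .1065 .09 -.12
python3 - <<'E'
from h import *
k=r.get_calibration("wrist");r.snapshot("wrist")
c=contour("wrist",k,"pedal_green",(.556,.1065,.05))
if c is not None: print(fit([(k,c)],np.array([.093,.04,.036]),[.556,.1065,-.12,.02]))
E
```

```text
t 32.65 pos [0.5544 0.1058 0.199 ] open 0.591 ff 0.0
turn [ 0.12  0.07 -0.09] shift after turn mm [  1.5  -0.9 109. ]
(array([ 0.55611578,  0.10653809, -0.1155859 ,  0.01878418]), np.float64(0.24637949691500882))
```

play_rows(
  translation=[
    [0.001,-0.001,0.02],
    [0,0,0.04],
    [0,0,0.032],
    [0,0,0.017],
    [0,0,0],
    [0,0,0],
    [0,0,0],
    [0,0,0],
    [0,0,0],
    [0,0,-0.01],
    [0,0,-0.03],
    [0,0,-0.04],
    [0,0,-0.03],
    [0,0,0],
  ],
  delta_rot=[
    [0,0,0],
    [0,0,0],
    [0,0,0],
    [0,0,0],
    [0,0,0],
    [0,0,0],
    [0,0,0],
    [0,0,0],
    [0,0,0],
    [0,0,0],
    [0,0,0],
    [0,0,0],
    [0,0,0],
    [0,0,0],
  ],
  grip=[0.18,0.18,0.18,0.18,0.18,-0.5,-0.5,-0.5,-0.5,-0.5,-0.5,-0.5,-0.5,-0.5],
)

```text
clock: 34.5
tool_pos: [0.5571, 0.1088, 0.2029]
eef_rot: [0.998, -0.06, 0.002, -0.001]
contact_force: [0.0, -0.0, -3.4]
opening: 0.449
finger_force: 20.0
```

```bash
python3 go.py .5038 -.1228 .20 .125
```

```text
t 34.5 pos [0.5571 0.1088 0.2029] open 0.449 ff 20.0
turn [ -0.08  -0.27 -14.04] shift after turn mm [-81.7 223.1   2.9]
```

play_rows(
  translation=[
    [0,0,0],
    [0,0,0],
    [0,0,0],
    [-0.007,0.02,0],
    [-0.015,0.04,0],
    [-0.018,0.05,0],
    [-0.018,0.05,0],
    [-0.015,0.04,0],
    [-0.008,0.023,0],
    [0,0,0],
    [0,0,0],
  ],
  delta_rot=[
    [0,0,-4],
    [0,0,-6],
    [0,0,-4],
    [0,0,0],
    [0,0,0],
    [0,0,0],
    [0,0,0],
    [0,0,0],
    [0,0,0],
    [0,0,0],
    [0,0,0],
  ],
  grip=[-0.5,-0.5,-0.5,-0.5,-0.5,-0.5,-0.5,-0.5,-0.5,-0.5,-0.5],
)

```text
clock: 35.88
tool_pos: [0.5029, -0.1225, 0.2004]
eef_rot: [0.998, 0.062, -0.0, -0.0]
contact_force: [0.4, 1.4, -2.5]
opening: 0.455
finger_force: 20.0
```

```bash
python3 go.py .5038 -.1228 .10 .125
```

```text
t 35.88 pos [ 0.5029 -0.1225  0.2004] open 0.455 ff 20.0
turn [-0.05  0.03 -0.06] shift after turn mm [  0.9   0.4 100.4]
```

play_rows(
  translation=[
    [0.001,0,0.02],
    [0,0,0.035],
    [0,0,0.025],
    [0,0,0.013],
    [0,0,0.004],
    [0,0,0],
    [0,0,0.001],
    [0,0,0.001],
    [0,0,0],
  ],
  delta_rot=[
    [0,0,0],
    [0,0,0],
    [0,0,0],
    [0,0,0],
    [0,0,0],
    [0,0,0],
    [0,0,0],
    [0,0,0],
    [0,0,0],
  ],
  grip=[-0.5,-0.5,-0.5,-0.5,-0.5,-0.5,-0.5,-0.5,-0.5],
)

```text
clock: 37.0
tool_pos: [0.5043, -0.123, 0.102]
eef_rot: [0.998, 0.062, 0.0, 0.0]
contact_force: [0.3, 0.3, -2.5]
opening: 0.453
finger_force: 20.0
```

play_rows(
  translation=[
    [0,0,0.001],
    [0,0,0.001],
    [0,0,0],
  ],
  delta_rot=[
    [0,0,0],
    [0,0,0],
    [0,0,0],
  ],
  grip=[-0.5,-0.5,-0.5],
)

```text
clock: 37.38
tool_pos: [0.5043, -0.123, 0.1018]
eef_rot: [0.998, 0.062, 0.001, 0.0]
contact_force: [-3.1, 1.1, 18.4]
opening: 0.453
finger_force: 20.0
```

play_rows(
  translation=[
    [0,0,0],
    [0,0,0],
    [0,0,0],
    [0,0,-0.02],
    [0,0,-0.04],
    [0,0,-0.05],
    [0,0,-0.05],
    [0,0,-0.04],
    [0,0.03,0],
    [0,0.05,0],
    [0,0.028,0],
    [0,0,0],
    [0,0,0],
  ],
  delta_rot=[
    [0,0,0],
    [0,0,0],
    [0,0,0],
    [0,0,0],
    [0,0,0],
    [0,0,0],
    [0,0,0],
    [0,0,0],
    [0,0,0],
    [0,0,0],
    [0,0,0],
    [0,0,0],
    [0,0,0],
  ],
  grip=[0.18,0.18,0.18,0.18,0.18,0.18,0.18,0.18,0.18,0.18,0.18,0.18,0.18],
)

```text
clock: 39.0
tool_pos: [0.5174, -0.2286, 0.2994]
eef_rot: [0.998, 0.063, -0.0, -0.001]
contact_force: [-0.7, -1.0, -0.6]
opening: 0.589
finger_force: 0.0
```

```bash
cat > m3.py <<'E'
from h import *
G={"pedal_red":(.5308,-.3372,.05),"pedal_yellow":(.5218,-.2657,.05),"pedal_blue":(.5128,-.1943,.05),"pedal_green":(.5038,-.1228,.05)}
d=np.array([.093,.040,.036])
k=r.get_calibration("wrist");im=r.snapshot("wrist");cv2.imwrite("pics/w3.png",im)
for n in G:
    c=contour("wrist",k,n,G[n])
    if c is not None:
        v,e=fit([(k,c)],d,[G[n][0],G[n][1],.12,.03]);o=R.from_euler("z",-.125).apply([v[0]-G[n][0],v[1]-G[n][1],0])
        print(n,np.round(v,4),"offset mm",np.round(o*1000,1)[:2],round(e,2))
r.snapshot("top");print([(np.round(x["point"],3),x["confidence"]) for x in r.look_for("top","slide")])
E
python3 m3.py; python3 go.py .518 -.2305 .3 .125
```

```text
pedal_red [ 0.531  -0.3399  0.128   0.0223] offset mm [-0.1 -2.7] 0.34
pedal_yellow [ 0.5229 -0.2672  0.131   0.0251] offset mm [ 0.9 -1.6] 0.3
pedal_blue [ 0.5143 -0.1947  0.1208  0.0301] offset mm [ 1.4 -0.6] 0.19
pedal_green [ 0.5033 -0.1213  0.1316  0.0242] offset mm [-0.3  1.5] 0.4
[]
t 39.35 pos [ 0.5176 -0.2294  0.2998] open 0.594 ff 0.0
turn [-0.01 -0.    0.  ] shift after turn mm [ 0.3  1.1 -0.2]
```

View pics/w3.png

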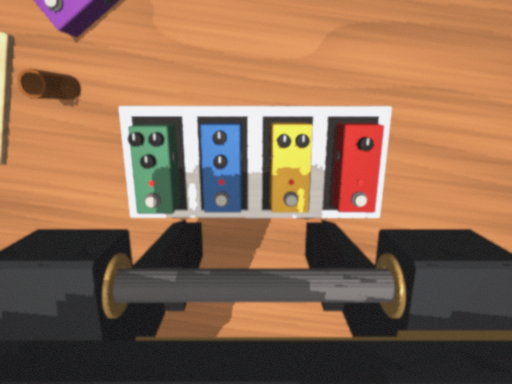

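The wrist view shows green (152,170), blue (220,168), yellow (291,167) and red (360,168) upright on pads 1 to 4 from the left. Each is within about 3 mm of its pad's centre, against 8 mm of room. The slide at (48,85) is where it was in the earlier view.

```bash
python3 -c "
from plant import r
print(r.finish_job())"
```

```text
the job is handed in; nothing more can be done
None
```

The job is handed in at about 39 s: all four pedals stand upright on the pads in reverse order (green, blue, yellow, red from the left), each within about 3 mm of its pad's centre, and the slide was not touched.

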